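# Post the worn synchro ring through the slot of the scrap box

### The job

The brass synchro ring on one of the three dark steel display stands is worn out: take it off its stand, turn it edge-on to the slot in the lid of the blue scrap box, and post it through so that it ends up inside the box. Leave the bearing and the gear where they are on their stands.

Things in the scene. Friction and masses are not known exactly. Their poses are not given: they have to be found in the camera images.
- ring_centre (a point): Centre of the brass (golden) toothed ring, 74 mm across, 11 mm thick, 40 mm hole, 0.1 kg; z = its axis. It leans 25 degrees from upright, its top toward the robot, in one of three fixed dark stands, whose plate on the robot's side hides the lowest 32 mm, the far lip 14 mm. Pinched across the 11 mm by its uppermost 20 mm, fingers along its lean, it lifts out along its lean.
- slot (a point): Middle of the slot in the blue box's lid, at lid-top height; x along the slot, y across it, z up. Slot 112 x 32 mm, edged with bright steel; lid fixed, 4 mm thick, 150 (x) by 116 mm (y), 100 mm above the table. The box is fixed, hollow, 90 mm deep: a ring let go upright with its lower half in the slot falls in and lies wholly below the lid.
- bearing_centre (a point): Centre of the bright steel ball bearing, 62 mm across and 17 mm thick, leaning in another such stand; z = its axis. To be left alone. The stands are about 125 mm apart in a row from left to right on a fixed 36 mm thick board; which holds what varies.
- gear_centre (a point): Centre of the rusty grey-brown gear wheel, 75 mm across and 27 mm thick, leaning in another such stand; z = its axis. To be left alone.
Things that resemble listed ones, but are neither listed nor needed, are in the scene too. What is shaped like the part that bears ring_centre but pink is not meant.

How it is judged:
By the outcome, as a careful person would: the job done as asked, in the order asked, and still so for the second after the job is handed in, with the robot touching nothing.
It also fails if it takes over 34 s, if anything falls off the work surface, if the arm or the gripper's body presses on something with over 40 N, if the wrist force passes 120 N, or if a joint passes its speed limit or range.

### The arm

A 7-joint arm with a two-finger parallel gripper is mounted at the origin on a cart in front of the work surface, level with it; the furniture and walls round the work are solid. World frame = base frame: x ahead of the robot, y to its left, z up, the work surface at z = 0. Lengths are in mm, angles in rad, forces in N, time in s.
With the tool pointing down it reaches from about 400 to 875 mm from the base axis. Payload 4.4 kg.
Tool frame: the origin (TCP) lies at the very end of the fingers, on their centre line; the grasp point (between the pads) lies 19 mm behind it; z points along the fingers, x is the direction in which the jaws open and shut, and the axes are right-handed (so a half turn about z gives the same grasp; the last joint's range is limited). The gripper opens to 85 mm and grips with 20 to 120 N. Pads are 22 mm wide; open, the fingers measure 114 mm over their backs; the gripper's body (76 mm by 85 mm) begins 54 mm behind the grasp point. The pads swing forward as they close: fully open they stand 13 mm farther back than shut.
Start: joints at [1.116, 0.628, 0.038, 1.517, -0.027, 0.996, -0.02], TCP at [246.429, -601.49, 231.313] pointing down, gripper open.
Joint ranges: [-3.06, 3.06], [-0.37, 2.12], [-1.25, 1.32], [0.18, 2.47], [-1.1, 4.24], [0.23, 1.98], [-2.94, 2.94]. Speed limits (rad/s): [2.57, 2.57, 3.14, 3.14, 3.14, 3.14, 3.14].

### API

Orientations are given as [roll, pitch, yaw] about the fixed x, y, z axes, in that order (R = Rz(yaw) Ry(pitch) Rx(roll)).
In Python, from cell import * gives the robot as it stands. The module is installed in compiled form; this text tells all that it offers.
- The arm moves only by the tool play_rows, never from a script. Its argument "targets" is a list of rows, each an object with "slide": the shift along the tool's x, y, z in mm, a list of three; "turn": the turn, a rotation vector about the tool's x, y, z in degrees, a list of three; "hand": the finger opening in mm, from 0 to 85.4. A call has 1 to 5 rows; each row shifts and turns the commanded pose from where the row before left it, along the tool's axes as they then stand; what a row does not reach is not made up. A row lasts 1/8 s, in which the tool goes at most 62.5 mm and 10.7 degrees, less where a joint would pass 70% of its speed; a pose out of reach is approached as far as the arm can. A call is refused whole if a number of a shift passes 62.5 or a number of a turn 10.7, either way. A call with a gripper value outside its range is refused whole. The fingers move at their own pace and stop on an object; the grip force is fixed at half the most. Time passes only in rows, so rows that do not move let the fingers close. It gives the time, the measured TCP pose, the force and the opening at its end, in the units of the state.
- read_state(): the state, without advancing time (a new reading comes with each control period).
- get_image(name): name is "scene" or "top" or "wrist"; returns (picture, depth): 384x512x3 uint8, blue, green, red; 384x512 float32, mm along the optical axis (not along the pixel's ray), 0 where there is no reading.
- calibration(name): a dict with "K" (3x3 intrinsics, pixels), "R" (3x3) and "t" (3): a world point X has camera coordinates R X + t. Camera axes: x right, y down, z forward; pixel columns grow to the right and rows downward; lengths in mm; the calibration is good to about 2 mm. The wrist camera is an equidistant fisheye: a pixel r from the principal point sees the ray r / f radians off the axis. A picture is of the moment at which its call begins: read the wrist's pose just before it. calibration takes no time and is no camera call; for the wrist camera it gives the pose at the moment of the call.
- finish_job(): hands the job in, once; it reports no verdict.
The state is a dict: "clock": time; "qpos": joint angles; "qd": joint speeds; "tau": joint torques, N m; "eef_pos": TCP position; "tool_rot": TCP orientation; "force": force on the tool from outside, world axes, zero at the start; "torque": the same for the moment, N m; "width": finger opening in mm.
Only numpy, scipy, OpenCV 4.12 (cv2) and the standard library are available. Lean on these libraries where they do the work, as an engineer would, in place of code of your own. Each camera call takes 0.05 s, during which the arm holds its last target.

## Working session

There is one attempt and no reset: what is moved stays moved. The work goes in short steps, Python scripts to look and compute and a tool call to move; the robot and the scene stay as the last step left them, time stands still between calls to the robot, and variables do not carry over. Pictures are saved under pics/ and viewed, and the job is handed in when it is done.

Besides the shell and the picture viewer there is one more tool, called after ">>>" by a JSON object that holds its "method" and its "body". play_rows: Moves the arm, as the interface text tells. Its arguments: {"type":"object","properties":{"targets":{"type":"array"}},"required":["targets"]}

```bash
mkdir -p pics; python3 - <<'E'
from cell import *
import cv2, numpy as np
s=read_state(); print({k:np.round(v,3) for k,v in s.items()})
for n in ["scene","top"]:
    im,d=get_image(n); cv2.imwrite(f"pics/{n}0.png",im); np.save(f"pics/{n}0.npy",d)
    c=calibration(n); print(n,{k:np.round(v,3).tolist() for k,v in c.items()})
E
```

```text
{'clock': np.float64(0.0), 'qpos': array([ 1.116,  0.629,  0.038,  1.518, -0.027,  0.996, -0.02 ]), 'qd': array([-0.   ,  0.001, -0.001, -0.002, -0.001, -0.001, -0.001]), 'tau': array([-1.0000e-03, -5.6341e+01,  1.2270e+00, -1.9344e+01,  1.1000e-02,
        1.0000e-02, -0.0000e+00]), 'eef_pos': array([ 246.202, -600.908,  230.403]), 'tool_rot': array([ 3.142e+00,  2.000e-03, -1.182e+00]), 'force': array([ 0.171, -0.392, -0.281]), 'torque': array([0.011, 0.012, 0.008]), 'width': np.float64(85.531)}
scene {'K': [[445.391, 0.0, 256.98], [0.0, 445.391, 200.629], [0.0, 0.0, 1.0]], 'R': [[-0.526, -0.85, 0.019], [-0.386, 0.219, -0.896], [0.758, -0.478, -0.443]], 't': [277.881, 239.374, 771.2]}
top {'K': [[367.461, 0.0, 259.4], [0.0, 367.461, 193.053], [0.0, 0.0, 1.0]], 'R': [[0.027, -0.999, 0.044], [-0.991, -0.033, -0.133], [0.134, -0.04, -0.99]], 't': [-3.372, 476.041, 883.299]}
```

View pics/scene0.png

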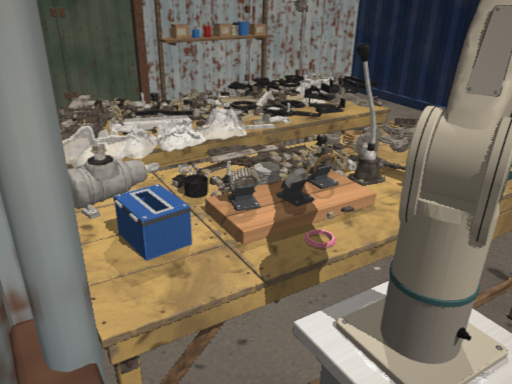

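View pics/top0.png

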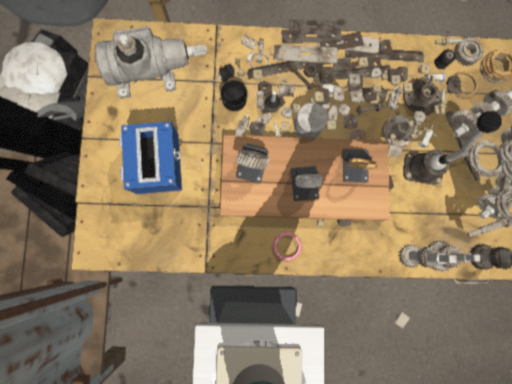

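The blue box is at top pixel (150,157). The right stand, near (358,165), seems to hold the golden ring, and the pink decoy lies at (287,246). I'll zoom in.

```bash
python3 - <<'E'
import cv2, numpy as np
t=cv2.imread("pics/top0.png"); s=cv2.imread("pics/scene0.png")
a=cv2.resize(t[130:220,215:395],None,fx=4,fy=4,interpolation=cv2.INTER_CUBIC)
b=cv2.resize(t[110:200,110:200],None,fx=4,fy=4,interpolation=cv2.INTER_CUBIC)[:, :]
cv2.imwrite("pics/z1.png",a)
c=cv2.resize(s[150:250,200:390],None,fx=4,fy=4,interpolation=cv2.INTER_CUBIC)
cv2.imwrite("pics/z2.png",c)
cv2.imwrite("pics/z3.png",b)
E
```

```text
(no output)
```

View pics/z1.png

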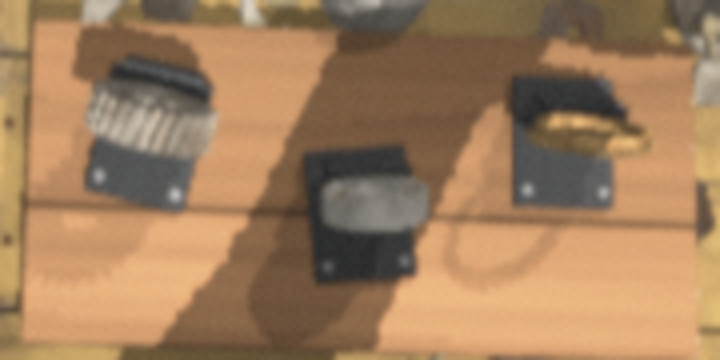

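View pics/z2.png

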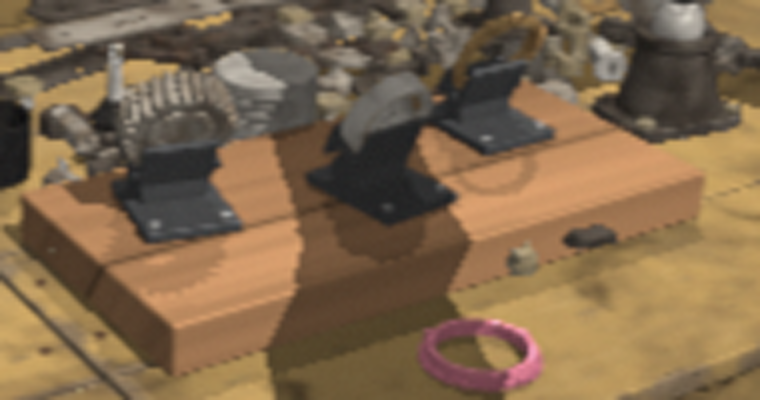

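View pics/z3.png

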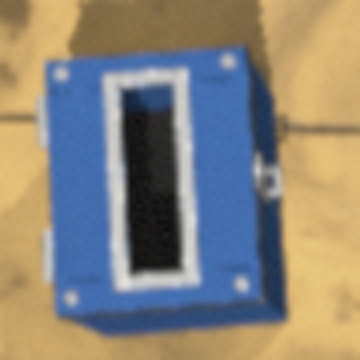

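The ring is in the right stand, the gear in the left and the bearing in the middle. Next come coarse measurements.

```bash
cat > h.py <<'E'
import numpy as np, cv2
from cell import calibration
def back(n,u,v,d,c=None):
    c=c or calibration(n); K,R,t=[np.array(c[k]) for k in "KRt"]
    u,v,d=map(np.asarray,(u,v,d))
    p=np.stack([(u-K[0,2])/K[0,0]*d,(v-K[1,2])/K[1,1]*d,d],-1)
    return (p-t.ravel())@R
def plane(n,u,v,z):
    c=calibration(n);K,R,t=[np.array(c[k]) for k in "KRt"];t=t.ravel()
    o=-R.T@t; r=R.T@np.linalg.inv(K)@np.array([u,v,1.]); return o+r*(z-o[2])/r[2]
E
python3 - <<'E'
from h import *
t=cv2.imread("pics/top0.png"); d=np.load("pics/top0.npy")
# slot: z3 crop corners outer/inner ; offset 110,110 scale 4 (pixel centre conv)
f=lambda x,y,ox,oy:((x+.5)/4-.5+ox,(y+.5)/4-.5+oy)
print("lid bolts");
for p in [(62,75),(229,61),(241,285),(71,298)]: print(np.round(plane("top",*f(*p,110,110),100),1))
print("slot frame outer")
for p in [(104,75),(188,68),(200,283),(118,291)]: print(np.round(plane("top",*f(*p,110,110),100),1))
print("lid depth z",np.round(back("top",135,150,d[150,135]),1))
print("stand bolts/front corners z~40")
for p in [(527,190),(603,192),(514,205),(612,206),(514,76)]: print(np.round(plane("top",*f(*p,215,130),40),1))
for n in ["top","scene"]:
    im=cv2.imread(f"pics/{n}0.png"); d=np.load(f"pics/{n}0.npy")
    x0,x1,y0,y1=(340,385,150,175) if n=="top" else (305,345,150,178)
    v,u=np.mgrid[y0:y1,x0:x1]; P=back(n,u,v,d[y0:y1,x0:x1])
    hsv=cv2.cvtColor(im,cv2.COLOR_BGR2HSV)[y0:y1,x0:x1]
    m=(hsv[...,1]>110)&(hsv[...,0]<30)&(d[y0:y1,x0:x1]>0)&(P[...,2]>60)&(P[...,2]<150)
    Q=P[m]; print(n,len(Q),np.round([Q.min(0),np.median(Q,0),Q.max(0)],1))
    np.save(f"pics/ring_{n}.npy",Q)
    if n=="top":
        i=np.argsort(-Q[:,2])[:12]; print(np.round(Q[i],1))
E
```

```text
lid bolts
[607.9 329.4 100. ]
[620.2 234.1 100. ]
[488.1 219.4 100. ]
[477.3 314.6 100. ]
slot frame outer
[608.8 305.4 100. ]
[615.  257.5 100. ]
[488.4 242.6 100. ]
[482.2 288.5 100. ]
lid depth z [557.9 303.8  97.9]
stand bolts/front corners z~40
[ 522.3 -206.1   40. ]
[ 522.7 -254.4   40. ]
[ 512.5 -197.8   40. ]
[ 514. -260.   40.]
[ 595.4 -198.1   40. ]
top 228 [[ 527.  -264.4   60.3]
 [ 546.9 -233.7  100.5]
 [ 567.7 -192.   130.3]]
[[ 528.1 -230.3  130.3]
 [ 535.2 -224.1  128.5]
 [ 531.  -235.7  128.2]
 [ 528.7 -235.7  128.2]
 [ 530.5 -219.7  127.9]
 [ 535.7 -233.6  127.7]
 [ 535.5 -229.   127.7]
 [ 535.3 -222.2  127.5]
 [ 533.1 -222.2  127.2]
 [ 533.3 -229.2  127.1]
 [ 533.2 -226.9  127.1]
 [ 535.7 -227.   126.7]]
scene 105 [[ 525.2 -265.2   70.6]
 [ 534.4 -218.9  112.3]
 [ 573.1 -190.6  127.9]]
```

```bash
cat >> h.py <<'E'
from scipy.spatial.transform import Rotation as Rn
def now():
    from cell import read_state
    s=read_state(); return s, np.array(s["eef_pos"]), Rn.from_euler("xyz",s["tool_rot"])
def rows(p0,R0,p1,R1,smax=58.,tmax=10.4,N=None,show=True):
    rel=R0.inv()*R1; p=R0.inv().apply(p1-p0); w=rel.as_rotvec()
    n=N or 1
    while True:
        A=sum((Rn.from_rotvec(w*k/n).as_matrix() for k in range(n)),np.zeros((3,3)))
        s=np.linalg.solve(A,p)
        if N or (np.linalg.norm(s)<=smax and np.degrees(np.linalg.norm(w))/n<=tmax): break
        n+=1
    print("N",n,"slide",np.round(s,1).tolist(),"turn",np.round(np.degrees(w)/n,2).tolist())
    if show:
        q,R=p0,R0; L=[]
        for k in range(n):
            q=q+R.apply(s); R=R*Rn.from_rotvec(w/n); L.append(np.round(q).astype(int).tolist())
        print("path",L)
    return n,s,w/n
def leanR(yaw,tilt=25.):  # tool x=+ axis, z down the lean
    y=np.radians(yaw); a=np.radians(tilt)
    Z=Rn.from_euler("z",y)
    z=Z.apply([np.sin(a),0,-np.cos(a)]); x=Z.apply([np.cos(a),0,np.sin(a)])
    return Rn.from_matrix(np.column_stack([x,np.cross(z,x),z]))
E
python3 - <<'E'
from h import *
s,p,R=now()
G=leanR(0); top=np.array([531,-228,130.])
rows(p,R,top-G.as_matrix()[:,2]*90,G)
for n in ["top","scene"]:
    Q=np.load(f"pics/ring_{n}.npy"); Q=Q[Q[:,2]>75]
    for _ in range(3):
        c=Q.mean(0); U,S,V=np.linalg.svd(Q-c); r=(Q-c)@V[2]; Q=Q[abs(r)<9]
    print(n,len(Q),c,V[2],r.std())
E
```

```text
N 9 slide [-4.6, -52.2, 3.6] turn [1.63, 2.45, -7.4]
path [[293, -577, 227], [336, -547, 224], [375, -512, 223], [409, -472, 222], [438, -429, 221], [462, -381, 220], [479, -332, 218], [489, -280, 215], [493, -228, 212]]
top 165 [ 541.23815789 -231.51548789  108.90716472] [-0.89374798  0.04031323 -0.44675428] 2.771887715111079
scene 102 [ 535.06204061 -224.7471098   110.25806868] [-0.9222641  -0.00186068 -0.3865559 ] 2.7496301675183363
```

>>> {"method": "play_rows", "body": {"targets": [{"slide": [-4.6,-52.2,3.6],"turn": [1.63,2.45,-7.4],"hand": 85},{"slide": [-4.6,-52.2,3.6],"turn": [1.63,2.45,-7.4],"hand": 85},{"slide": [-4.6,-52.2,3.6],"turn": [1.63,2.45,-7.4],"hand": 85},{"slide": [-4.6,-52.2,3.6],"turn": [1.63,2.45,-7.4],"hand": 85},{"slide": [-4.6,-52.2,3.6],"turn": [1.63,2.45,-7.4],"hand": 85}]}}

```text
clock: 0.72
eef_pos: [439.8, -427.5, 221.2]
tool_rot: [-3.075, -0.245, -0.536]
force: [1.1, -0.4, -0.2]
width: 85.1
```

>>> {"method": "play_rows", "body": {"targets": [{"slide": [-4.6,-52.2,3.6],"turn": [1.63,2.45,-7.4],"hand": 85},{"slide": [-4.6,-52.2,3.6],"turn": [1.63,2.45,-7.4],"hand": 85},{"slide": [-4.6,-52.2,3.6],"turn": [1.63,2.45,-7.4],"hand": 85},{"slide": [-4.6,-52.2,3.6],"turn": [1.63,2.45,-7.4],"hand": 85},{"slide": [0,0,0],"turn": [0,0,0],"hand": 60}]}}

```text
clock: 1.35
eef_pos: [486.3, -257.5, 209.2]
tool_rot: [-3.129, -0.393, -0.077]
force: [0.2, -0.6, 0.3]
width: 69.1
```

```bash
python3 - <<'E'
from h import *
from cell import *
s,p,R=now(); print(s["clock"],p,R.as_matrix().round(3),s["width"],np.round(s["force"],1))
c=calibration("wrist"); print({k:np.round(v,3).tolist() for k,v in c.items()})
im,d=get_image("wrist"); cv2.imwrite("pics/w1.png",im); np.save("pics/w1.npy",d)
import pickle; pickle.dump(c,open("pics/w1.pkl","wb"))
cv2.imwrite("pics/w1b.png",cv2.resize(im,None,fx=1.5,fy=1.5))
E
```

```text
1.35 [ 486.3167542  -257.46410173  209.15319044] [[ 0.921 -0.073  0.383]
 [-0.071 -0.997 -0.017]
 [ 0.383 -0.011 -0.924]] 69.13075955702446 [ 0.2 -0.6  0.3]
{'K': [[297.319, 0.0, 253.444], [0.0, 297.319, 184.93], [0.0, 0.0, 1.0]], 'R': [[0.921, -0.071, 0.383], [-0.188, -0.942, 0.277], [0.341, -0.327, -0.881]], 't': [-546.588, -178.267, 93.603]}
```

View pics/w1b.png

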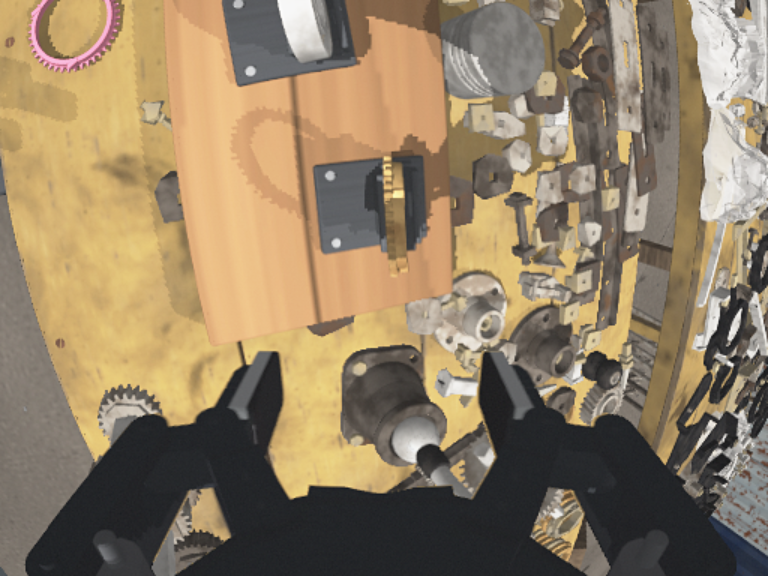

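The wrist view shows the ring edge-on at about (390,215)/1.5, so the fingers' closing direction is right. I'll fit a ring model to the depth points.

```bash
cat >> h.py <<'E'
def wback(c,u,v,d):
    K,R,t=[np.array(c[k]) for k in "KRt"]
    x=(u-K[0,2])/K[0,0]; y=(v-K[1,2])/K[1,1]; th=np.hypot(x,y); k=np.tan(th)/np.maximum(th,1e-9)
    return (np.stack([x*k*d,y*k*d,d],-1)-t.ravel())@R
from scipy.optimize import least_squares
def sdf(P,c,n,Ro=37.,Ri=20.,h=5.5):
    q=P-c; z=q@n; r=np.linalg.norm(q-z[:,None]*n,axis=1)
    a=np.abs(r-(Ro+Ri)/2)-(Ro-Ri)/2; b=np.abs(z)-h
    return np.hypot(np.maximum(a,0),np.maximum(b,0))+np.minimum(np.maximum(a,b),0)
def nrm(yaw,tilt):
    y,a=np.radians([yaw,tilt]); return np.array([np.cos(a)*np.cos(y),np.cos(a)*np.sin(y),np.sin(a)])
def fitring(P,x0,free=True):
    f=lambda x: sdf(P,x[:3],nrm(x[3],x[4]))
    return least_squares(f,x0,loss="soft_l1",f_scale=1.5,x_scale=[1,1,1,1,1])
E
python3 - <<'E'
from h import *
import pickle
im=cv2.imread("pics/w1.png"); d=np.load("pics/w1.npy"); c=pickle.load(open("pics/w1.pkl","rb"))
x0,x1,y0,y1=248,280,98,190
v,u=np.mgrid[y0:y1,x0:x1]; D=d[y0:y1,x0:x1]; P=wback(c,u,v,D)
hsv=cv2.cvtColor(im,cv2.COLOR_BGR2HSV)[y0:y1,x0:x1]
m=(hsv[...,1]>90)&(D>0)&(P[...,2]>68)&(P[...,2]<140)&(P[...,1]<-180)&(P[...,1]>-275)
Q=P[m]; print(len(Q),Q.min(0).round(1),Q.max(0).round(1)); np.save("pics/ring_w.npy",Q)
allP={"w":Q,"top":np.load("pics/ring_top.npy"),"scene":np.load("pics/ring_scene.npy")}
for k,q in list(allP.items())+[("all",np.vstack(list(allP.values())))]:
    q=q[q[:,2]>70]
    r=fitring(q,[547,-228,96,0,25]); print(k,len(q),r.x.round(1),"rms",np.sqrt(np.mean(sdf(q,r.x[:3],nrm(r.x[3],r.x[4]))**2)).round(2))
# height refs: board top, stand depth
for uv in [(130,160),(180,200)]: print(wback(c,*map(np.array,uv),d[uv[1],uv[0]]).round(1))
# bolts of stand in wrist image, in plane
for uv in [(330/1.5,175/1.5),(335/1.5,242/1.5)]:
    uu,vv=int(uv[0]),int(uv[1]); print("bolt",wback(c,np.array(uv[0]),np.array(uv[1]),d[vv,uu]).round(1))
E
```

```text
951 [ 526.5 -264.8   71.3] [ 563.2 -192.6  129.5]
w 951 [ 543.  -228.4   90.6    2.7   15.3] rms 1.47
top 208 [ 5.458e+02 -2.303e+02  9.210e+01 -2.000e-01  2.390e+01] rms 2.06
scene 105 [ 547.2 -228.3   95.1    1.    27.3] rms 2.2
all 1264 [ 545.5 -228.9   91.9    0.8   23.6] rms 1.73
[ 424.1 -236.3   35.6]
[ 469.5 -290.    34.7]
bolt [ 521.  -205.2   47. ]
bolt [ 520.3 -252.9   45.7]
```

```bash
python3 - <<'E'
from h import *
for k in ["w","top","scene"]:
    q=np.load(f"pics/ring_{k}.npy"); q=q[q[:,2]>70]
    f=lambda x: sdf(q,x[:3],nrm(x[3],25))
    r=least_squares(f,[546,-228,94,0],loss="soft_l1",f_scale=1.5); print(k,r.x.round(1),2*r.cost/len(q))
E
```

```text
w [ 5.458e+02 -2.289e+02  9.200e+01  3.000e-01] 1.5560179899977675
top [ 5.459e+02 -2.303e+02  9.210e+01 -3.000e-01] 2.599379681611482
scene [ 5.467e+02 -2.283e+02  9.450e+01  2.000e-01] 2.705923693937482
```

```bash
python3 - <<'E'
from h import *
s,p,R=now(); print(s["clock"],p.round(1),s["width"])
G=leanR(0); z=G.as_matrix()[:,2]; c=np.array([546,-229,92.5]); g=c-10*z; print(g)
rows(p,R,g-60*z,G)
E
```

```text
1.4 [ 486.7 -259.5  209.5] 62.72200399215898
[ 541.77381738 -229.          101.56307787]
N 2 slide [2.3, -15.8, 30.2] turn [0.6, 1.2, -2.14]
path [[502, -244, 183], [516, -229, 156]]
```

>>> {"method": "play_rows", "body": {"targets": [{"slide": [2.3,-15.8,30],"turn": [0.6,1.2,-2.1],"hand": 45},{"slide": [2.3,-15.8,30],"turn": [0.6,1.2,-2.1],"hand": 45},{"slide": [0,0,0],"turn": [0,0,0],"hand": 45}]}}

```text
clock: 1.78
eef_pos: [496.3, -248.8, 177.5]
tool_rot: [3.137, -0.395, -0.041]
force: [0.4, 0.0, 0.5]
width: 45.4
```

```bash
python3 - <<'E'
from h import *
s,p,R=now(); print(s["clock"],p.round(1),s["width"],R.as_matrix().round(3))
G=leanR(0); z=G.as_matrix()[:,2]; c=np.array([546,-229,92.5]); g=c-10*z
rows(p,R,g,G,N=3); rows(p,R,g-60*z,G)
E
```

```text
1.775 [ 496.3 -248.8  177.5] 45.40189440886524 [[ 0.922 -0.043  0.384]
 [-0.038 -0.999 -0.02 ]
 [ 0.385  0.004 -0.923]]
N 3 slide [3.7, -7.1, 29.2] turn [0.4, 0.79, -0.71]
path [[511, -242, 152], [526, -236, 127], [542, -229, 102]]
N 1 slide [9.5, -20.7, 27.2] turn [1.19, 2.37, -2.14]
path [[516, -229, 156]]
```

>>> {"method": "play_rows", "body": {"targets": [{"slide": [9.5,-20.7,17],"turn": [1.2,2.4,-2.1],"hand": 45},{"slide": [0,0,0],"turn": [0,0,0],"hand": 45}]}}

```text
clock: 2.02
eef_pos: [505.4, -236.4, 169.3]
tool_rot: [3.137, -0.417, -0.013]
force: [-0.2, -0.4, -0.6]
width: 45.3
```

```bash
cat > chk.py <<'E'
from h import *
s,p,R=now(); print(s["clock"],p.round(1),round(float(s["width"]),1),R.as_matrix().round(3).tolist(),np.round(s["force"],1))
G=leanR(0); z=G.as_matrix()[:,2]; c=np.array([546,-229,92.5]); g=c-10*z
print("err in goal tool frame",G.inv().apply(g-p).round(1))
for N in (1,2,3): rows(p,R,g,G,N=N,show=False)
E
python3 chk.py
```

```text
2.025 [ 505.4 -236.4  169.3] 45.3 [[0.914, -0.015, 0.405], [-0.012, -1.0, -0.01], [0.405, 0.004, -0.914]] [-0.2 -0.4 -0.6]
err in goal tool frame [ 4.4 -7.4 76.8]
N 1 slide [5.8, -8.3, 76.6] turn [0.59, 1.12, -0.68]
N 2 slide [2.7, -4.0, 38.3] turn [0.29, 0.56, -0.34]
N 3 slide [1.8, -2.7, 25.6] turn [0.2, 0.37, -0.23]
```

>>> {"method": "play_rows", "body": {"targets": [{"slide": [9,-13,30],"turn": [0.9,1.8,-1.1],"hand": 45},{"slide": [0,0,0],"turn": [0,0,0],"hand": 45}]}}

```text
clock: 2.28
eef_pos: [518.2, -229.2, 152.4]
tool_rot: [3.138, -0.434, 0.002]
force: [0.2, -0.2, -0.2]
width: 44.5
```

```bash
python3 chk.py
```

```text
2.275 [ 518.2 -229.2  152.4] 44.5 [[0.907, 0.001, 0.42], [0.002, -1.0, -0.003], [0.42, 0.003, -0.907]] [ 0.2 -0.2 -0.2]
err in goal tool frame [-0.1 -0.2 56. ]
N 1 slide [0.0, -0.3, 56.0] turn [0.16, 0.15, 0.11]
N 2 slide [-0.0, -0.1, 28.0] turn [0.08, 0.08, 0.06]
N 3 slide [-0.0, -0.1, 18.7] turn [0.05, 0.05, 0.04]
```

>>> {"method": "play_rows", "body": {"targets": [{"slide": [0,0,25],"turn": [0.1,0.1,0],"hand": 45},{"slide": [0,0,12],"turn": [0,0,0],"hand": 45},{"slide": [0,0,0],"turn": [0,0,0],"hand": 45}]}}

```text
clock: 2.65
eef_pos: [533.8, -229.4, 119.3]
tool_rot: [3.139, -0.436, 0.002]
force: [0.5, 0.8, -0.5]
width: 45.1
```

```bash
python3 chk.py; python3 - <<'E'
from cell import *; import cv2
im,d=get_image("wrist"); cv2.imwrite("pics/w2.png",cv2.resize(im,None,fx=1.5,fy=1.5))
E
```

```text
2.65 [ 533.8 -229.4  119.3] 45.1 [[0.907, 0.0, 0.422], [0.001, -1.0, -0.002], [0.422, 0.002, -0.907]] [ 0.5  0.8 -0.5]
err in goal tool frame [-0.2 -0.4 19.4]
N 1 slide [-0.2, -0.5, 19.4] turn [0.11, 0.04, 0.08]
N 2 slide [-0.1, -0.2, 9.7] turn [0.05, 0.02, 0.04]
N 3 slide [-0.1, -0.2, 6.5] turn [0.04, 0.01, 0.03]
```

View pics/w2.png

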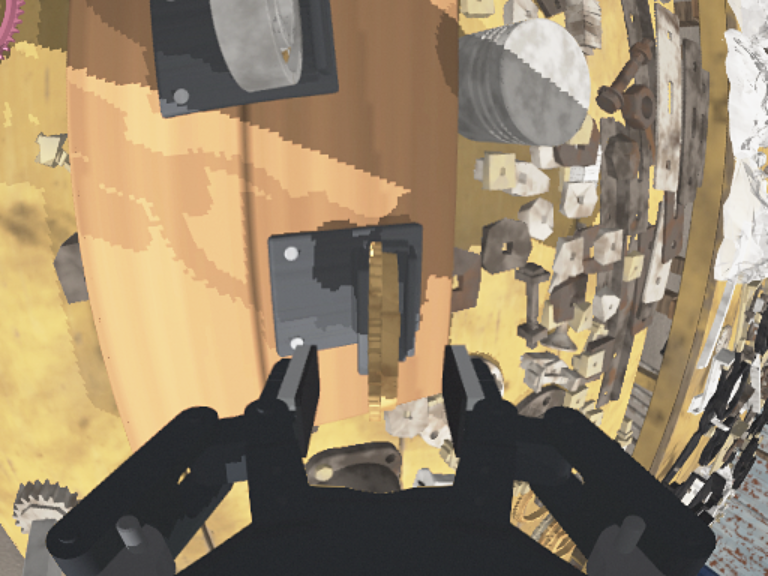

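The ring (column ~380) sits midway between the pads (~310 and ~455), so the alignment is good. I'll descend and close.

>>> {"method": "play_rows", "body": {"targets": [{"slide": [0,-0.4,17],"turn": [0,0,0],"hand": 45},{"slide": [0,0,4],"turn": [0,0,0],"hand": 45},{"slide": [0,0,0],"turn": [0,0,0],"hand": 45}]}}

```text
clock: 3.08
eef_pos: [543.0, -228.4, 100.7]
tool_rot: [3.14, -0.437, 0.003]
force: [0.1, -0.2, 0.1]
width: 44.9
```

```bash
python3 chk.py
```

```text
3.075 [ 543.  -228.4  100.7] 44.9 [[0.906, 0.002, 0.424], [0.002, -1.0, -0.001], [0.424, 0.002, -0.906]] [ 0.1 -0.2  0.1]
err in goal tool frame [-0.8  0.6 -1.3]
N 1 slide [-0.8, 0.6, -1.3] turn [0.05, -0.06, 0.14]
N 2 slide [-0.4, 0.3, -0.6] turn [0.03, -0.03, 0.07]
N 3 slide [-0.3, 0.2, -0.4] turn [0.02, -0.02, 0.05]
```

>>> {"method": "play_rows", "body": {"targets": [{"slide": [-0.5,0,-1],"turn": [0,0,0],"hand": 0},{"slide": [0,0,0],"turn": [0,0,0],"hand": 0},{"slide": [0,0,0],"turn": [0,0,0],"hand": 0},{"slide": [0,0,0],"turn": [0,0,0],"hand": 0}]}}

```text
clock: 3.58
eef_pos: [542.8, -228.3, 101.7]
tool_rot: [3.139, -0.439, 0.003]
force: [-2.2, -0.3, 6.5]
width: 9.4
```

```bash
python3 chk.py
```

```text
3.575 [ 542.8 -228.3  101.7] 9.4 [[0.905, 0.002, 0.425], [0.003, -1.0, -0.001], [0.425, 0.002, -0.905]] [-2.2 -0.3  6.5]
err in goal tool frame [-1.   0.7 -0.3]
N 1 slide [-1.0, 0.7, -0.3] turn [0.07, -0.15, 0.18]
N 2 slide [-0.5, 0.4, -0.1] turn [0.04, -0.07, 0.09]
N 3 slide [-0.3, 0.2, -0.1] turn [0.02, -0.05, 0.06]
```

>>> {"method": "play_rows", "body": {"targets": [{"slide": [0,0,-15],"turn": [0,0,0],"hand": 0},{"slide": [0,0,-30],"turn": [0,0,0],"hand": 0},{"slide": [0,0,-40],"turn": [0,0,0],"hand": 0},{"slide": [0,0,-50],"turn": [0,0,0],"hand": 0},{"slide": [0,0,-40],"turn": [0,0,0],"hand": 0}]}}

```text
clock: 4.2
eef_pos: [468.5, -227.9, 256.9]
tool_rot: [3.139, -0.436, 0.003]
force: [0.5, -1.0, -1.0]
width: 9.8
```

```bash
python3 chk.py; python3 - <<'E'
from cell import *; import cv2,pickle,numpy as np
c=calibration("wrist"); im,d=get_image("wrist"); cv2.imwrite("pics/w3.png",im);np.save("pics/w3.npy",d);pickle.dump(c,open("pics/w3.pkl","wb"))
cv2.imwrite("pics/w3b.png",cv2.resize(im,None,fx=1.5,fy=1.5))
E
```

```text
4.2 [ 468.5 -227.9  256.9] 9.8 [[0.906, 0.002, 0.422], [0.003, -1.0, -0.001], [0.422, 0.002, -0.906]] [ 0.5 -1.  -1. ]
err in goal tool frame [  0.7   1.1 171.7]
N 1 slide [0.8, 0.9, 171.7] turn [0.07, 0.02, 0.17]
N 2 slide [0.4, 0.5, 85.9] turn [0.03, 0.01, 0.09]
N 3 slide [0.3, 0.3, 57.2] turn [0.02, 0.01, 0.06]
```

View pics/w3b.png

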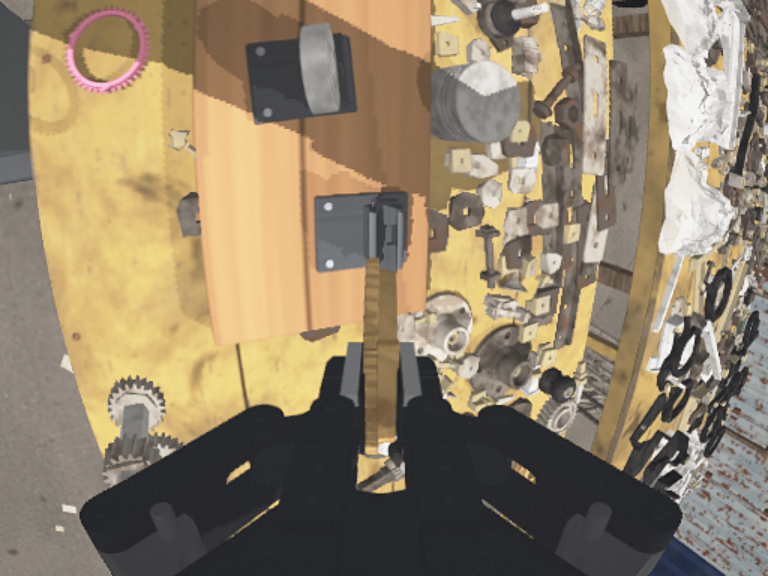

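The ring is held (width 9.8) and the stand is empty. I'll fit the ring in the tool frame and plan the transfer.

```bash
cat >> h.py <<'E'
def slotR(yaw): 
    Z=Rn.from_euler("z",np.radians(yaw)); x=Z.apply([0,1,0]); z=np.array([0,0,-1.])
    return Rn.from_matrix(np.column_stack([x,np.cross(z,x),z]))
def ringtool(im,d,c,p,R,box):
    x0,x1,y0,y1=box
    v,u=np.mgrid[y0:y1,x0:x1]; D=d[y0:y1,x0:x1]; P=R.inv().apply((wback(c,u,v,D)-p).reshape(-1,3))
    hsv=cv2.cvtColor(im,cv2.COLOR_BGR2HSV)[y0:y1,x0:x1].reshape(-1,3)
    m=(hsv[:,1]>100)&(D.ravel()>0)&(abs(P[:,0])<14)&(P[:,2]<60)&(P[:,2]>-32)&(abs(P[:,1])<50)
    Q=P[m]
    def n(x): 
        v=np.array([1,x[3],x[4]]); return v/np.linalg.norm(v)
    r=least_squares(lambda x: sdf(Q,x[:3],n(x)),[0,0,10,0,0],loss="soft_l1",f_scale=1.5)
    return len(Q),Q.min(0).round(1),Q.max(0).round(1),r.x[:3].round(1),np.degrees(r.x[3:]).round(1)
E
python3 - <<'E'
from h import *
import pickle
s,p,R=now(); print(np.round(s["qpos"],2),s["clock"],p)
print(ringtool(cv2.imread("pics/w3.png"),np.load("pics/w3.npy"),pickle.load(open("pics/w3.pkl","rb")),p,R,(225,285,165,310)))
rows(p,R,np.array([548.6,273.5,215]),slotR(97.2))
E
```

```text
[ 1.41  0.51 -1.23  2.17  0.83  0.47 -0.35] 4.25 [ 468.49470343 -229.06664786  260.02182894]
(2614, array([-13.7, -37.9, -28.6]), array([ 4.3, 31.1, 15.2]), array([-12.8,  -0.2,  11. ]), array([10.6, 20.8]))
N 17 slide [-43.0, -12.8, -5.8] turn [-2.22, -0.16, 9.93]
path [[427, -216, 247], [389, -196, 234], [354, -169, 223], [325, -136, 213], [302, -99, 204], [286, -57, 197], [277, -13, 191], [276, 32, 188], [282, 77, 186], [297, 119, 185], [318, 159, 186], [346, 195, 189], [380, 224, 193], [418, 248, 198], [460, 264, 203], [504, 273, 209], [549, 273, 215]]
```

```bash
sed -i 's/m=(hsv\[:,1\]>100)/m=(hsv[:,1]>100)\&(hsv[:,2]>90)\&(hsv[:,0]<30)/' h.py; python3 - <<'E'
from h import *
import pickle
s,p,R=now(); p3=np.array([468.5,-228.5,258.5])
print(ringtool(cv2.imread("pics/w3.png"),np.load("pics/w3.npy"),pickle.load(open("pics/w3.pkl","rb")),p3,R,(225,285,165,310)))
rows(p,R,np.array([548.6,273.5,215]),slotR(7.2))
E
```

```text
(2614, array([-13.6, -37.3, -30. ]), array([ 5. , 31.6, 13.8]), array([-12.2,   0.4,   9.6]), array([10.6, 20.8]))
N 11 slide [40.5, -31.7, 11.9] turn [1.96, -1.69, -8.67]
path [[510, -197, 266], [547, -159, 270], [577, -116, 272], [601, -69, 271], [617, -19, 268], [625, 33, 263], [626, 85, 256], [618, 136, 247], [602, 186, 238], [579, 232, 227], [549, 273, 215]]
```

>>> {"method": "play_rows", "body": {"targets": [{"slide": [40,-32,12],"turn": [2,-1.7,-8.7],"hand": 0},{"slide": [40,-32,12],"turn": [2,-1.7,-8.7],"hand": 0},{"slide": [40,-32,12],"turn": [2,-1.7,-8.7],"hand": 0},{"slide": [40,-32,12],"turn": [2,-1.7,-8.7],"hand": 0}]}}

```text
clock: 4.75
eef_pos: [600.9, -67.2, 265.5]
tool_rot: [3.048, -0.282, 0.649]
force: [1.2, -0.6, -1.4]
width: 9.7
```

```bash
cat > chk2.py <<'E'
from h import *
s,p,R=now(); print(s["clock"],p.round(1),round(float(s["width"]),1),np.round(s["qpos"],2),np.round(s["force"],1)); print(R.as_matrix().round(3).tolist())
rows(p,R,np.array([548.6,273.5,215]),slotR(7.2))
E
python3 chk2.py
```

```text
4.75 [600.9 -67.2 265.5] 9.7 [ 0.89  0.68 -1.22  1.85  0.81  0.85 -0.01] [ 1.2 -0.6 -1.4]
[[0.765, 0.581, 0.277], [0.58, -0.809, 0.093], [0.279, 0.089, -0.956]]
N 7 slide [40.4, -31.3, 11.2] turn [1.9, -1.7, -8.62]
path [[617, -17, 263], [625, 34, 259], [625, 86, 253], [617, 137, 245], [602, 186, 236], [579, 232, 226], [549, 274, 215]]
```

>>> {"method": "play_rows", "body": {"targets": [{"slide": [40,-31,11],"turn": [1.9,-1.7,-8.6],"hand": 0},{"slide": [40,-31,11],"turn": [1.9,-1.7,-8.6],"hand": 0},{"slide": [40,-31,11],"turn": [1.9,-1.7,-8.6],"hand": 0}]}}

```text
clock: 5.12
eef_pos: [624.8, 85.1, 253.0]
tool_rot: [3.051, -0.15, 1.1]
force: [0.3, -0.2, -1.3]
width: 9.8
```

```bash
python3 chk2.py
```

```text
5.125 [624.8  85.1 253. ] 9.8 [ 0.54  0.78 -1.22  1.69  0.83  1.07  0.2 ] [ 0.3 -0.2 -1.3]
[[0.449, 0.881, 0.148], [0.881, -0.464, 0.092], [0.15, 0.089, -0.985]]
N 4 slide [40.6, -31.3, 11.2] turn [1.9, -1.7, -8.62]
path [[617, 136, 245], [602, 186, 236], [579, 232, 226], [549, 274, 215]]
```

>>> {"method": "play_rows", "body": {"targets": [{"slide": [40.6,-31,11],"turn": [1.9,-1.7,-8.6],"hand": 0},{"slide": [40.6,-31,11],"turn": [1.9,-1.7,-8.6],"hand": 0},{"slide": [40.6,-31,11],"turn": [1.9,-1.7,-8.6],"hand": 0},{"slide": [30,-23,8],"turn": [1.9,-1.7,-8.6],"hand": 0},{"slide": [0,0,0],"turn": [0,0,0],"hand": 0}]}}

```text
clock: 5.75
eef_pos: [554.9, 265.7, 219.3]
tool_rot: [-3.141, -0.003, 1.699]
force: [-0.2, -1.0, -1.0]
width: 9.8
```

```bash
python3 chk2.py;  python3 - <<'E'
from cell import *; import cv2,pickle,numpy as np
from h import *
s,p,R=now()
c=calibration("wrist"); im,d=get_image("wrist"); cv2.imwrite("pics/w4.png",im);np.save("pics/w4.npy",d);pickle.dump((c,p,R),open("pics/w4.pkl","wb"))
cv2.imwrite("pics/w4b.png",cv2.resize(im,None,fx=1.5,fy=1.5))
E
```

```text
5.75 [554.9 265.7 219.3] 9.8 [ 0.14  0.88 -1.22  1.61  0.85  1.27  0.47] [-0.2 -1.  -1. ]
[[-0.128, 0.992, -0.001], [0.992, 0.128, 0.003], [0.003, -0.001, -1.0]]
N 1 slide [8.6, -5.2, 4.3] turn [-0.05, -0.16, 0.16]
path [[549, 274, 215]]
```

View pics/w4b.png

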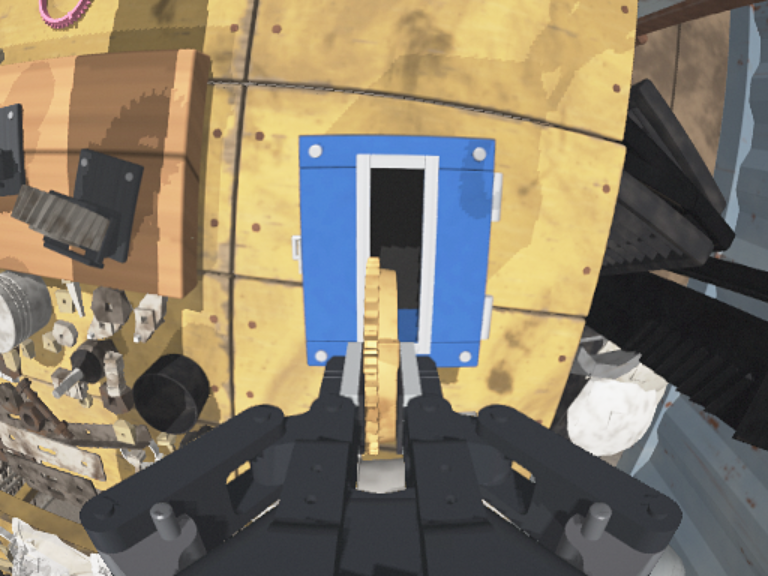

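The wrist view shows the slot between (370,168) and (420,345), the lid bolts at (315,151), (479,154), (321,356) and (465,356), and the ring held above the slot and parallel to it.

```bash
grep -c "hsv\[:,2\]" h.py; cat > sl.py <<'E'
from h import *
import pickle
c,p,R=pickle.load(open("pics/w4.pkl","rb")); d=np.load("pics/w4.npy"); im=cv2.imread("pics/w4.png")
def pl(u,v,z=100):
    a=wback(c,np.array(u),np.array(v),100.); o=-np.array(c["R"]).T@np.array(c["t"]).ravel(); r=a-o; return o+r*(z-o[2])/r[2]
g=lambda x:(x+.5)/1.5-.5
B=[pl(g(x),g(y)) for x,y in [(315,151),(479,154),(465,356),(321,356)]]
print(np.round(B,1),np.mean(B,0).round(1))
S=[pl(g(x),g(y)) for x,y in [(357,155),(439,156),(371,168),(424,168)]]
print("frame",np.round(S,1))
for x,y in [(330,250),(460,250),(400,161)]: print("lid z",wback(c,np.array(g(x)),np.array(g(y)),d[int(g(y)),int(g(x))]).round(1))
# ring
x0,x1,y0,y1=236,272,165,308
v,u=np.mgrid[y0:y1,x0:x1]; D=d[y0:y1,x0:x1]; P=R.inv().apply((wback(c,u,v,D)-p).reshape(-1,3))
hsv=cv2.cvtColor(im,cv2.COLOR_BGR2HSV)[y0:y1,x0:x1].reshape(-1,3)
m=(hsv[:,1]>100)&(hsv[:,2]>90)&(hsv[:,0]<30)&(D.ravel()>0)&(P[:,2]<60)
Q=P[m];print(len(Q),Q.min(0).round(1),Q.max(0).round(1))
n=lambda x:np.array([1,x[3],x[4]])/np.linalg.norm([1,x[3],x[4]])
for z0 in (10,0,20):
    r=least_squares(lambda x: sdf(Q,x[:3],n(x)),[0,0,z0,0,0],loss="soft_l1",f_scale=1.5)
    print(r.x[:3].round(1),np.degrees(r.x[3:]).round(1),2*r.cost/len(Q))
E
python3 sl.py
```

```text
1
[[488.8 218.1 100. ]
 [477.6 313.5 100. ]
 [608.4 329.1 100. ]
 [620.3 233.6 100. ]] [548.8 273.6 100. ]
frame [[488.5 242.7 100. ]
 [482.6 290.  100. ]
 [495.1 251.7 100. ]
 [490.9 282.3 100. ]]
lid z [547.8 233.   98.1]
lid z [537.1 311.8  99.9]
lid z [488.8 267.9 100.1]
2150 [ -6.2 -37.  -36.3] [ 4.4 30.  18.1]
[-11.7   0.5   8.4] [ 9.7 19.2] 1.232399460072735
[-11.7   0.5   8.4] [ 9.7 19.2] 1.2323994600867636
[-11.7   0.5   8.4] [ 9.7 19.2] 1.2323994609906241
```

```bash
cat >> sl.py <<'E'
r=least_squares(lambda x: sdf(Q,np.array([x[0],x[1],x[2]]),np.array([1.,0,0])),[0,0,10],loss="soft_l1",f_scale=1.5); print("fixed axis",r.x.round(1),2*r.cost/len(Q))
# rim points
rr=np.hypot(Q[:,1],Q[:,2]-10)
for y in range(-38,32,6):
    k=(Q[:,1]>=y)&(Q[:,1]<y+6)
    if k.any(): print(y,k.sum(),"x",Q[k,0].min().round(1),Q[k,0].max().round(1),"z",Q[k,2].min().round(1),Q[k,2].max().round(1))
E
python3 sl.py|tail -14
python3 - <<'E'
from h import *
s,p,R=now(); print(p); rows(p,R,np.array([548.8,273.6,170]),slotR(6.9),N=1);rows(p,R,np.array([548.8,273.6,170]),slotR(6.9),N=3)
E
```

```text
[-11.7   0.5   8.4] [ 9.7 19.2] 1.2323994609906241
fixed axis [-2.9  0.8  9.6] 1.5518754711739327
-38 254 x -5.9 4.1 z -10.3 18.1
-32 409 x -5.9 4.3 z -19.2 13.0
-26 220 x -5.8 4.2 z -23.6 -11.9
-20 273 x -6.2 4.3 z -27.3 -17.8
-14 176 x -6.2 4.4 z -30.4 -21.3
-8 221 x -5.7 4.0 z -30.2 -23.4
-2 212 x -5.8 4.0 z -31.0 -24.1
4 171 x -5.9 3.7 z -30.0 -22.8
10 115 x -6.0 3.9 z -36.3 -20.8
16 64 x -6.2 4.0 z -26.1 -17.3
22 30 x -6.0 3.2 z -22.7 -12.6
28 5 x -4.4 -1.7 z -16.4 -12.1
[556.64211958 263.16017973 219.30479937]
N 1 slide [11.3, -6.5, 49.3] turn [0.02, -0.06, 0.18]
path [[549, 274, 170]]
N 3 slide [3.8, -2.2, 16.4] turn [0.01, -0.02, 0.06]
path [[554, 267, 203], [551, 270, 186], [549, 274, 170]]
```

>>> {"method": "play_rows", "body": {"targets": [{"slide": [12.5,-8,25],"turn": [0,0,0.2],"hand": 0},{"slide": [4,-3,6],"turn": [0,0,0],"hand": 0},{"slide": [0,0,0],"turn": [0,0,0],"hand": 0}]}}

```text
clock: 6.18
eef_pos: [545.4, 275.8, 189.1]
tool_rot: [3.14, -0.001, 1.687]
force: [0.5, 0.7, -1.3]
width: 10.0
```

```bash
cat > chk3.py <<'E'
from h import *
s,p,R=now(); G=slotR(6.9); g=np.array([548.8,273.6,106])+G.apply([0.9,-0.8,0])
print(s["clock"],p.round(1),round(float(s["width"]),1),np.round(s["qpos"],2),np.round(s["force"],1))
print("to go (tool)",R.inv().apply(g-p).round(1),np.degrees((R.inv()*G).as_rotvec()).round(2))
E
python3 chk3.py
```

```text
6.175 [545.4 275.8 189.1] 10.0 [ 0.11  0.9  -1.19  1.66  0.89  1.22  0.4 ] [ 0.5  0.7 -1.3]
to go (tool) [-1.7  2.2 83.1] [ 0.08 -0.04 -0.27]
```

>>> {"method": "play_rows", "body": {"targets": [{"slide": [-2.2,2.5,28],"turn": [0,0,-0.3],"hand": 0},{"slide": [0,0,5],"turn": [0,0,0],"hand": 0},{"slide": [0,0,0],"turn": [0,0,0],"hand": 0}]}}

```text
clock: 6.55
eef_pos: [548.3, 274.7, 156.9]
tool_rot: [3.14, -0.002, 1.692]
force: [0.5, 0.2, -1.1]
width: 9.4
```

```bash
python3 chk3.py;  python3 - <<'E'
from cell import *; import cv2
im,d=get_image("wrist"); cv2.imwrite("pics/w5b.png",cv2.resize(im,None,fx=1.5,fy=1.5))
E
```

```text
6.55 [548.3 274.7 156.9] 9.4 [ 0.11  0.94 -1.16  1.68  0.93  1.17  0.38] [ 0.5  0.2 -1.1]
to go (tool) [-0.3 -0.5 50.9] [ 0.12 -0.11  0.03]
```

View pics/w5b.png

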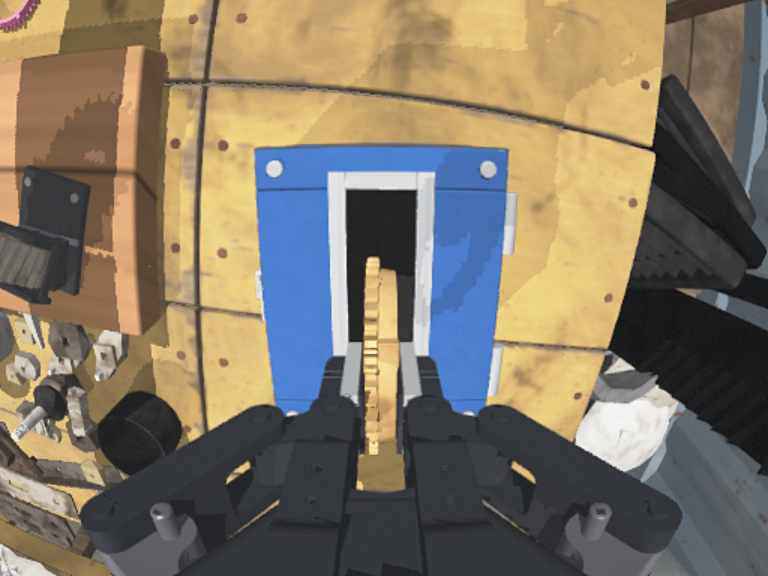

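The ring (columns 365–398) is centred in the slot (346–415). Now I'll lower it.

>>> {"method": "play_rows", "body": {"targets": [{"slide": [-0.3,-0.5,18],"turn": [0,0,0],"hand": 0},{"slide": [0,0,18],"turn": [0,0,0],"hand": 0},{"slide": [0,0,8],"turn": [0,0,0],"hand": 0},{"slide": [0,0,0],"turn": [0,0,0],"hand": 0}]}}

```text
clock: 7.1
eef_pos: [546.9, 274.3, 111.2]
tool_rot: [3.142, -0.001, 1.693]
force: [0.3, -1.0, -0.9]
width: 9.9
```

```bash
python3 chk3.py
```

```text
7.1 [546.9 274.3 111.2] 9.9 [ 0.09  0.99 -1.12  1.72  0.99  1.11  0.34] [ 0.3 -1.  -0.9]
to go (tool) [-0.1  1.   5.2] [ 0.   -0.05  0.11]
```

>>> {"method": "play_rows", "body": {"targets": [{"slide": [0,0.8,4.5],"turn": [0,0,0],"hand": 0},{"slide": [0,0,0],"turn": [0,0,0],"hand": 0}]}}

```text
clock: 7.35
eef_pos: [548.4, 274.7, 107.8]
tool_rot: [3.14, -0.001, 1.693]
force: [-0.0, -0.6, -1.8]
width: 9.5
```

```bash
python3 chk3.py
```

```text
7.35 [548.4 274.7 107.8] 9.5 [ 0.09  1.   -1.11  1.72  1.    1.11  0.34] [-0.  -0.6 -1.8]
to go (tool) [-0.3 -0.5  1.8] [ 0.11 -0.08  0.08]
```

>>> {"method": "play_rows", "body": {"targets": [{"slide": [0,0,0],"turn": [0,0,0],"hand": 45},{"slide": [0,0,0],"turn": [0,0,0],"hand": 45},{"slide": [0,0,0],"turn": [0,0,0],"hand": 45},{"slide": [0,0,-20],"turn": [0,0,0],"hand": 45},{"slide": [0,0,-40],"turn": [0,0,0],"hand": 45}]}}

```text
clock: 7.98
eef_pos: [547.6, 274.1, 168.3]
tool_rot: [-3.141, -0.001, 1.693]
force: [0.4, 0.1, 0.2]
width: 44.7
```

>>> {"method": "play_rows", "body": {"targets": [{"slide": [0,0,-40],"turn": [0,0,0],"hand": 45},{"slide": [0,0,-20],"turn": [0,0,0],"hand": 45},{"slide": [0,0,0],"turn": [0,0,0],"hand": 45}]}}

```text
clock: 8.35
eef_pos: [548.5, 275.0, 229.5]
tool_rot: [3.137, -0.002, 1.693]
force: [-0.2, 0.8, -0.3]
width: 45.0
```

```bash
python3 chk3.py;  python3 - <<'E'
from cell import *; import cv2, numpy as np
im,d=get_image("wrist"); s,_=get_image("scene"); t,_=get_image("top")
a=cv2.resize(im[80:300,130:380],(500,440)); b=cv2.resize(s[140:260,105:390],(285,120))
b=cv2.resize(s[140:260,105:390],(570,240),interpolation=cv2.INTER_CUBIC); cv2.imwrite("pics/w6.png",a)
e=cv2.resize(t[100:220,110:395],(570,240),interpolation=cv2.INTER_CUBIC); cv2.imwrite("pics/st6.png",np.vstack([b,e]))
E
```

```text
8.35 [548.5 275.  229.5] 45.0 [ 0.12  0.84 -1.19  1.61  0.82  1.25  0.47] [-0.2  0.8 -0.3]
to go (tool) [ -0.8  -1.3 123.5] [ 0.27 -0.12  0.08]
```

View pics/w6.png

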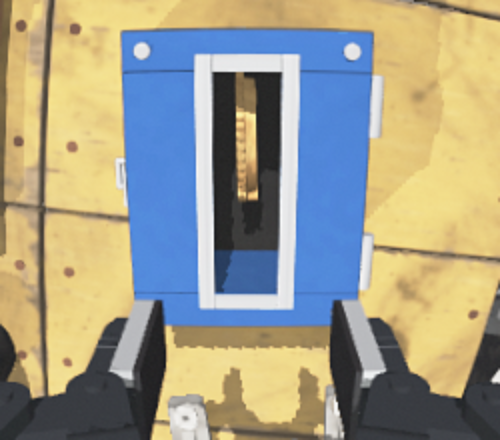

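View pics/st6.png

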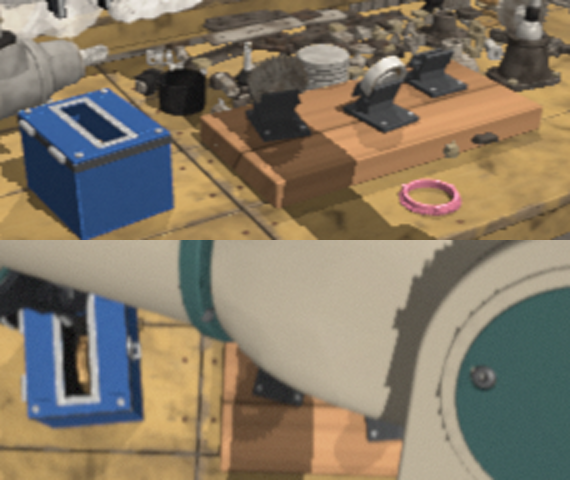

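```bash
python3 - <<'E'
from h import *
from cell import *
c=calibration("wrist"); im,d=get_image("wrist")
v,u=np.mgrid[110:185,238:265]; P=wback(c,u,v,d[110:185,238:265]).reshape(-1,3)
h=cv2.cvtColor(im,cv2.COLOR_BGR2HSV)[110:185,238:265].reshape(-1,3)
Q=P[(h[:,1]>100)&(h[:,2]>70)&(h[:,0]<30)]; print(len(Q),Q.min(0).round(1),np.median(Q,0).round(1),Q.max(0).round(1))
s=read_state(); print(s["clock"],np.abs(s["qd"]).max())
E
```

```text
517 [468.9 263.    5.6] [536.5 271.8  69.3] [581.9 282.7 368.2]
8.55 0.0030504252604114475
```

```bash
python3 - <<'E'
from h import *
from cell import *
c=calibration("wrist"); im,d=get_image("wrist")
v,u=np.mgrid[110:185,238:265]; P=wback(c,u,v,d[110:185,238:265]).reshape(-1,3)
h=cv2.cvtColor(im,cv2.COLOR_BGR2HSV)[110:185,238:265].reshape(-1,3)
Q=P[(h[:,1]>100)&(h[:,2]>70)&(h[:,0]<30)]; print(len(Q),np.percentile(Q,[3,10,50,90,97],axis=0).round(1).tolist(),(Q[:,2]>95).sum())
E
```

```text
610 [[502.1, 263.5, 47.9], [505.7, 265.4, 54.1], [530.7, 271.4, 68.8], [559.6, 277.1, 73.6], [566.1, 279.6, 75.4]] 4
```

>>> {"method": "play_rows", "body": {"targets": [{"slide": [0,0,-5],"turn": [0,0,0],"hand": 45},{"slide": [0,0,0],"turn": [0,0,0],"hand": 45},{"slide": [0,0,0],"turn": [0,0,0],"hand": 45},{"slide": [0,0,0],"turn": [0,0,0],"hand": 45},{"slide": [0,0,0],"turn": [0,0,0],"hand": 45}]}}

```text
clock: 9.22
eef_pos: [548.0, 274.4, 232.8]
tool_rot: [3.14, -0.001, 1.693]
force: [0.1, 0.4, 0.6]
width: 45.0
```

```bash
python3 - <<'E'
from cell import *; import cv2
im,d=get_image("wrist"); cv2.imwrite("pics/w7.png",cv2.resize(im[80:300,0:380],(760,440)))
E
```

```text
(no output)
```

View pics/w7.png

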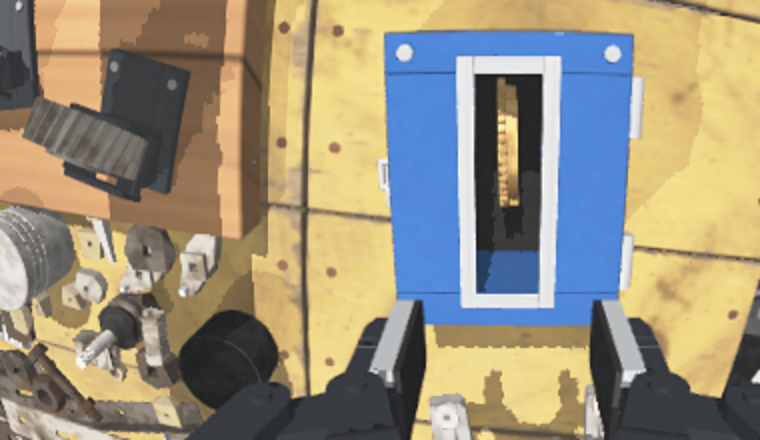

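The ring (around (508,140)) is standing inside the box, visibly below the lid and nearly still. The gear is still on its stand.

```bash
python3 -c "
from cell import *
print(finish_job())"
```

```text
the job is handed in; nothing more can be done
None
```

I took the brass ring off the right-hand stand, turned it edge-on and posted it through the slot. It is now inside the blue box. I handed the job in at about 9.3 s.

- **Ring:** the last wrist images show it standing edge-on inside the box. Nearly all its depth points lie below about z = 76 mm, under the lid at 100 mm. Four to five stray edge readings were higher; I took those as depth noise. It may still have been settling slightly between my last images.
- **Bearing and gear:** both were still on their stands in the scene picture taken after release, and the gear also appears in the last wrist picture.
- **Robot:** the gripper was open and about 130 mm above the lid. The wrist force readings never went above about 7 N.
- **Checks that disagreed:**
  - The free fit of the held ring gave an implausible tilt. I used the fit with its axis fixed, which matched the measured extents.
  - The gripper read about 9.4–10 mm on the 11 mm ring.

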